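Set the block heater and check its sprung hood

TASK

Get the block heater ready for loading: turn its dial to setting 4 (the mark with four dots) and let go of it, then lift the hood by its front handle past its balance point, which is at 55 degrees open, to about 65 degrees, without letting it swing up to its stop. Then ease it back to about ten degrees short of the balance point, where it would drop shut if let go, and finish there, still holding the hood still at that angle. Leave the beaker, the small white box and the slide pack where they are.

Things in the scene. Friction and masses are not known exactly. Their poses are not given: they have to be found in the camera images.
- block_heater: White bench-top block heater, immovable, housing 200 (its x) x 270 (its y) x 65 mm high. Origin: centre of its underside, on the bench; -x is its front, z up; it stands turned differently each time. The grey hood covers its -y side; on its +y side is a control console, 80 mm wide, 100 mm high, with the dial. Round the dial are printed ticks, each with as many dots as its setting.
- dial_grip (a point): Centre of the dial's grip, 130 mm above the bench, on the dial's upright axis. Grey disc, 44 mm across, top 108 mm above the bench, with a black bar on it to grip: 42 long, 12 wide, from 108 to 143 mm above the bench. The point's +x axis runs along the bar to its pointer end, which has a white line; in the heater's frame it heads -2.09 rad minus the dial's joint value.
- dial (a joint): Dial angle, rad; grows clockwise seen from above. It clicks into settings 0, 1 .. 6 at 0, 0.35 .. 2.10 rad, so setting 4 is 1.40; it starts between settings 0 and 2. A click takes about 0.04 N m. At setting 3 the pointer looks to the heater's front (-x); setting 4 is one click (20 degrees) farther clockwise.
- hood_handle (a point): Middle of the hood's handle: a level round steel bar, 12 mm thick, 124 mm long along the heater's y axis, with an arm to the hood at each end. It stands 38 mm (bar centre to wall) before the hood's front, 106 mm above the bench while shut. It rides with the hood, 219 mm from the hinge axis.
- hood_hinge (a point): Middle of the hood's hinge axis, 72 mm above the bench, fixed to the heater; the axis lies along the heater's y axis. With the hood shut the handle is 216 mm before it (towards the heater's -x) and 34 mm above it.
- hood (a joint): Opening of the hood, rad: 0 shut, grows as the front is raised, stop at 1.45. Grey metal cover, 170 x 170 x 52 mm, 0.95 kg, with a lifting spring in its hinge. Balance point 0.96 rad (55 deg): below it the hood falls shut if let go, above it the spring carries it to the stop. At the handle: 2.5 N of lift at 0 rad, 0.7 N at 0.79, 1 N the other way at 1.2.
- beaker: Bystander: clear plastic beaker, 52 mm across, 70 mm high; origin at the centre of its foot.
- swab_box: Bystander: small white cardboard box, 54 x 67 x 60 mm high; origin at the centre of its underside.
- slide_pack: Bystander: pack of glass slides, a box 28 x 78 x 22 mm; origin at the centre of its underside.

How it is judged (in metres and radians):
On the way, in this order (a step that is already met when the one before it is completed fails the run):
1. the dial stands at setting 4, let go, with the hood still shut (value of joint dial between 1.28 and 1.52 rad and contact force between the fingers and dial below 0.1 N and value of joint hood below 0.1 rad), for 0.2 s.
2. the hood has been raised past its balance point (more than 1.03 rad, 59 degrees) in the robot's hold (value of joint hood above 1.03 rad and contact force between any of the fingers, the arm and hood above 0.1 N), for 0.2 s.
At the end, for the whole second after the job is handed in: The robot holds the hood still (slower than 0.05 rad/s) between 0.68 and 0.91 rad (39 to 52 degrees, so 3 to 16 degrees below its balance point of 55), pressing or gripping it with more than 0.1 N, and the dial stands at setting 4 (1.40 +- 0.12 rad) (value of joint hood between 0.68 and 0.91 rad and velocity of joint hood between -0.05 and 0.05 rad/s and contact force between any of the fingers, the arm and hood above 0.1 N and value of joint dial between 1.28 and 1.52 rad); the arm keeps its last pose, push and grip.
It fails at once if the hood swings up to its stop (above 1.38 rad, 79 degrees) (value of joint hood above 1.38 rad).
It fails at once if the beaker is moved more than 30 mm or tipped (distance of beaker from where it was at the start of the episode above 0.03 m or angle between beaker's own z axis and vertical above 0.5 rad).
It fails at once if the small white box is moved more than 30 mm or tipped (distance of swab_box from where it was at the start of the episode above 0.03 m or angle between swab_box's own z axis and vertical above 0.5 rad).
It fails at once if the slide pack is moved more than 30 mm or tipped (distance of slide_pack from where it was at the start of the episode above 0.03 m or angle between slide_pack's own z axis and vertical above 0.5 rad).
It also fails if it takes over 64 s, if anything falls off the work surface, if the arm or the gripper's body presses on something with over 40 N, if the wrist force passes 120 N, or if a joint passes its speed limit or range.

ROBOT

A 6-joint arm with a two-finger parallel gripper is mounted at the origin on a cart in front of the work surface, level with it; the furniture and walls round the work are solid. World frame = base frame: x ahead of the robot, y to its left, z up, the work surface at z = 0. Lengths are in mm, angles in degrees, forces in N, time in s.
With the tool pointing down it reaches from about 250 to 800 mm from the base axis. Payload 8.5 kg.
Tool frame: the origin (TCP) lies at the very end of the fingers, on their centre line; the grasp point (between the pads) lies grip_depth behind it (grip_depth is the distance from the TCP to the grasp point, in mm); z points along the fingers, y is the line along which they close (so a half turn about z gives the same grasp; the last joint's range is limited). The gripper opens to 85 mm and grips with 20 to 120 N. Pads are 22 mm wide; open, the fingers measure 114 mm over their backs; the gripper's body (76 mm by 85 mm) begins 54 mm behind the grasp point. The pads swing forward as they close: fully open they stand 13 mm farther back than shut.
Start: joints at [67.781, 13.648, -0.773, 75.585, 0, 90], TCP at [198.512, 485.975, 231.276] pointing down, gripper open.
Joint ranges: [-152.45, 152.45], [-59.26, 108.67], [-65.41, 83.53], [-104.44, 129.93], [-82.83, 76.93], [-180, 180]. Speed limits (degrees/s): [127.2, 127.2, 159.86, 180, 180, 180].

INTERFACE

Orientations are given as [roll, pitch, yaw] about the fixed x, y, z axes, in that order (R = Rz(yaw) Ry(pitch) Rx(roll)).
In Python, from cell import * gives the robot as it stands.
- The arm moves only by the shell command python3 -m crank 'ROWS' [FORCE]. ROWS is JSON, a list of rows, each an object with "offset": the shift along the tool's x, y, z in m, a list of three; "turn": the turn about the tool's z in rad; "grip": the opening, from 0 (shut) to 1 (fully open). In form: [{"offset": [x, y, z], "turn": turn, "grip": grip}, ...]. A call has 1 to 12 rows; each row is the pose to reach, as a shift and turn from the pose commanded when the call began, along the tool's axes at that moment; what a row does not reach only later rows make up. A row lasts 1/10 s, in which the tool goes at most 50 mm and 8.59 degrees, less where a joint would pass 70% of its speed; a pose out of reach is approached as far as the arm can. A call with a gripper value outside its range is refused whole. The fingers move at their own pace and stop on an object; FORCE is the grip in N (left out, the last holds). Time passes only in rows, so rows that repeat a pose let the fingers close. It gives the time, the measured TCP pose, the force, the opening and the grip force at its end, in the units of the state.
- state(): the state, without advancing time (a new reading comes with each control period).
- get_image(name): name is "scene" or "side" or "wrist"; returns a dict with "img" (480x640x3 uint8, red, green, blue), "mtx" (3x3 intrinsics, pixels), "R" (3x3) and "t" (3): a world point X has camera coordinates R X + t. Camera axes: x right, y down, z forward; pixel columns grow to the right and rows downward; lengths in mm; the calibration is good to about 2 mm. The wrist camera is an equidistant fisheye: a pixel r from the principal point sees the ray r / f radians off the axis. A picture is of the moment at which its call begins. There is no depth.
- job_done(): hands the job in; it is judged then, once.
Trained networks look in a picture, given as the dict that the camera call returned (one of the last four; its "shot" number tells which), for a name from the list of things; names that differ only in an ending like _2 or _b are one class to them, and where a whole thing is asked for, a point or a joint stands for the part that bears it (a point fixed in the world has none). Each returns a list of dicts, best first, with "confidence" (0 to 1); they miss things now and then, are a little off and sometimes report something else, mostly with a low value. They report only what shows in the picture. A call takes as long as a camera call.
- search_frame(picture, name): "location" ([row, column] in pixels, amid what is visible of it).
- regions_of(picture, name): "pixels" (480x640 bool, what is visible of it) and "location" ([row, column] in pixels, amid what is visible of it).
- place_of(picture, name): "location" ([row, column] in pixels: a listed point, or the origin of a listed thing).
The state is a dict: "clock": time; "qpos": joint angles; "qd": joint speeds; "joint_torque": joint torques, N m; "eef_pos": TCP position; "tool_rot": TCP orientation; "contact_force": force on the tool from outside, world axes, zero at the start; "ft_torque": the same for the moment, N m; "grip_width": finger opening in mm; "gripper_force": force on a finger pad.
Only numpy, scipy, OpenCV 4.12 (cv2) and the standard library are available. Lean on these libraries where they do the work, as an engineer would, in place of code of your own. Each camera call takes 0.05 s, during which the arm holds its last target. There are 200 camera calls.

## Working session

There is one attempt and no reset: what is moved stays moved. The work goes in short steps, Python scripts to look and compute and a shell command to move; the robot and the scene stay as the last step left them, time stands still between calls to the robot, and variables do not carry over. Pictures are saved under pics/ and viewed, at most 13 in all, crops included, and the job is handed in when it is done.

```bash
ls; mkdir -p pics
python3 - <<'E'
from cell import *
import cv2,numpy as np
s=state();print(s)
for n in("scene","side"):
    p=get_image(n);cv2.imwrite(f"pics/{n}0.png",p["img"][:,:,::-1])
    print(n,p["mtx"].tolist(),p["R"].tolist(),p["t"].tolist())
    for k in("block_heater","dial_grip","hood_handle","hood_hinge","beaker","swab_box","slide_pack"):
        print(k,[(np.round(d["location"],1).tolist(),round(d["confidence"],2)) for d in place_of(p,k)[:2]])
E
```

```text
pics
{'clock': 0.0, 'qpos': array([ 6.77807285e+01,  1.36814367e+01, -8.16731236e-01,  7.55851057e+01,
       -5.24890447e-04,  8.99999477e+01]), 'qd': array([-0.07990299, -0.1279145 , -0.01055008, -0.06855208,  0.00683197,
        0.01368834]), 'joint_torque': array([-1.06958923e-03, -5.38773644e+01,  3.46437263e+01,  1.85069995e-02,
       -3.36195387e-05,  2.87774412e-05]), 'eef_pos': array([198.37368943, 485.62547023, 230.67467927]), 'tool_rot': array([-1.79916726e+02,  5.24813830e-04,  1.57780782e+02]), 'contact_force': array([0.15838286, 0.16086902, 0.93481248]), 'ft_torque': array([-0.02226202,  0.02020539, -0.00779147]), 'gripper_force': 0.0, 'grip_width': 85.61470205915634}
scene [[438.355511412885, 0.0, 317.13489211656287], [0.0, 438.355511412885, 240.1782523913564], [0.0, 0.0, 1.0]] [[0.5916409339015292, -0.8059455336318228, 0.020317533094418385], [-0.4503854954710739, -0.35131818471220566, -0.8208096238225988], [0.6686657691264011, 0.4764738501842856, -0.570840397387187]] [-563.1547001223319, 195.83610859591525, 753.9491423281492]
block_heater [([282.8, 337.2], 0.64)]
dia
[... 171 characters left out ...]

slide_pack [([236.5, 210.6], 0.57)]
side [[505.88935058981474, 0.0, 307.6583434521835], [0.0, 505.88935058981474, 244.2037360041846], [0.0, 0.0, 1.0]] [[0.8916097188840342, -0.45236414387583834, 0.019969740284079367], [-0.2935622160971096, -0.6110638230497941, -0.7351341574433362], [0.3447511196090416, 0.6495903982474264, -0.677627464048693]] [-604.8531771336986, 22.70976028563126, 1076.4178098611792]
block_heater [([288.4, 323.9], 0.64), ([203.2, 283.8], 0.36)]
dial_grip [([206.4, 321.2], 0.91)]
hood_handle [([251.2, 256.5], 0.9), ([201.2, 236.9], 0.19)]
hood_hinge [([291.2, 365.7], 0.93)]
beaker [([202.4, 283.8], 0.91)]
swab_box [([422.8, 351.2], 0.72)]
slide_pack [([201.7, 238.4], 0.79)]
```

View pics/scene0.png

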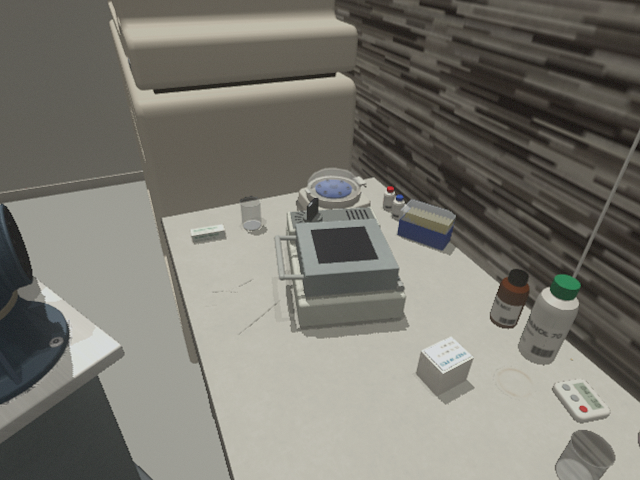

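View pics/side0.png

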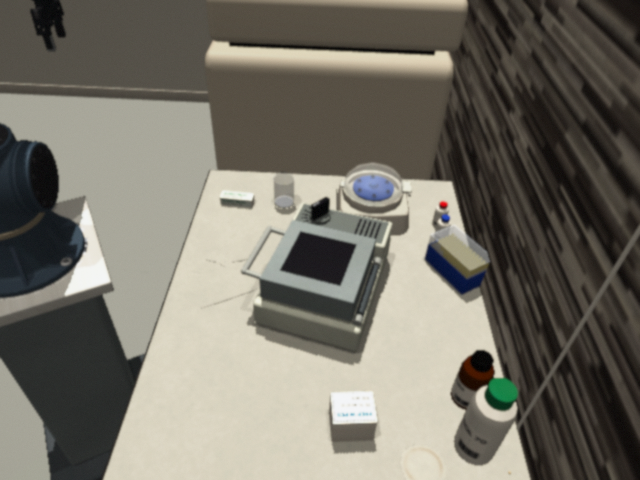

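```bash
cat > h.py <<'E'
from cell import *
import numpy as np, cv2
from scipy.spatial.transform import Rotation as Ro
def ray(p,loc):
    M,R,t=(np.array(p[k]) for k in("mtx","R","t"))
    d=R.T@np.linalg.inv(M)@[loc[1],loc[0],1]; return -R.T@t,d
def atz(p,loc,z):
    o,d=ray(p,loc); return o+d*(z-o[2])/d[2]
E
python3 - <<'E'
from h import *
Z=dict(block_heater=0,dial_grip=130,hood_handle=106,hood_hinge=72,beaker=0,swab_box=0,slide_pack=0)
for n in("scene","side"):
    p=get_image(n)
    for k,z in Z.items():
        for d in place_of(p,k)[:1]: print(n,k,atz(p,d["location"],z).round(0),round(d["confidence"],2))
E
```

```text
scene block_heater [ 530. -358.    0.] 0.75
scene dial_grip [ 560. -270.  130.] 0.69
scene hood_handle [ 412. -300.  106.] 0.61
scene beaker [570. -72.   0.] 0.82
scene swab_box [ 431. -643.    0.] 0.65
scene slide_pack [473. -36.   0.] 0.74
side dial_grip [ 564. -271.  130.] 0.6
side hood_handle [ 417. -312.  106.] 0.58
side hood_hinge [ 565. -459.   72.] 0.65
side beaker [579. -75.   0.] 0.9
side swab_box [ 433. -640.    0.] 0.95
side slide_pack [472. -26.   0.] 0.95
```

The heater stands with its handle side toward the robot, left of centre: the dial is at about (313,208) in scene, and the handle bar at about (280,255) in scene and (262,252) in side. The handle–hinge distance comes out at 214 mm against the nominal 219 mm, and the heater's yaw is about -45°. Next I'll move over the dial and measure from close up.

```bash
cat >> h.py <<'E'
def to(x,y,z,yaw,s=None):
    """offset (m) and turn (rad) from the measured pose to a world pose (tool down)"""
    s=s or state(); R=Ro.from_euler('xyz',s["tool_rot"],degrees=True)
    o=R.inv().apply(np.array([x,y,z])-s["eef_pos"])/1000
    a=(s["tool_rot"][2]-yaw+180)%360-180
    print("offset",o.round(3).tolist(),"turn",round(float(np.radians(a)),3),"q",s["qpos"].round(1).tolist())
E
python3 - <<'E'
import cell; print([n for n in dir(cell) if not n.startswith('_')], getattr(cell,'grip_depth',None))
from h import *
to(520,-250,300,-5)
E
```

```text
['Unreachable', 'get_image', 'grip_depth', 'job_done', 'place_of', 'regions_of', 'search_frame', 'state'] 18.700000000000003
offset [-0.576, -0.56, -0.069] turn 2.841 q [67.8, 13.6, -0.8, 75.6, 0.0, 90.0]
```

```bash
python3 -m crank '[{"offset":[-0.29,-0.28,-0.07],"turn":1.2,"grip":1},{"offset":[-0.29,-0.28,-0.07],"turn":1.2,"grip":1},{"offset":[-0.29,-0.28,-0.07],"turn":1.2,"grip":1},{"offset":[-0.29,-0.28,-0.07],"turn":1.2,"grip":1},{"offset":[-0.29,-0.28,-0.07],"turn":1.2,"grip":1},{"offset":[-0.29,-0.28,-0.07],"turn":1.2,"grip":1},{"offset":[-0.29,-0.28,-0.07],"turn":1.2,"grip":1},{"offset":[-0.29,-0.28,-0.07],"turn":1.2,"grip":1},{"offset":[-0.29,-0.28,-0.07],"turn":1.2,"grip":1},{"offset":[-0.29,-0.28,-0.07],"turn":1.2,"grip":1}]'
python3 -c "
from h import *
to(520,-250,300,-5)"
```

```text
clock: 2.6
eef_pos: [361.7, 115.9, 301.6]
tool_rot: [180.0, -0.0, 88.9]
contact_force: [0.4, 0.2, -0.8]
grip_width: 85.6
gripper_force: 0.0
offset [-0.363, 0.166, 0.002] turn 1.638 q [17.8, -1.7, -8.2, 83.5, 0.0, 108.9]
```

```bash
python3 -m crank '[{"offset":[-0.18,0.08,0],"turn":-0.6,"grip":1},{"offset":[-0.18,0.08,0],"turn":-0.6,"grip":1},{"offset":[-0.18,0.08,0],"turn":-0.6,"grip":1},{"offset":[-0.363,0.166,0.002],"turn":-1.22,"grip":1},{"offset":[-0.363,0.166,0.002],"turn":-1.22,"grip":1},{"offset":[-0.363,0.166,0.002],"turn":-1.22,"grip":1},{"offset":[-0.363,0.166,0.002],"turn":-1.22,"grip":1},{"offset":[-0.363,0.166,0.002],"turn":-1.22,"grip":1},{"offset":[-0.363,0.166,0.002],"turn":-1.22,"grip":1},{"offset":[-0.363,0.166,0.002],"turn":-1.22,"grip":1},{"offset":[-0.363,0.166,0.002],"turn":-1.22,"grip":1}]'
cat >> h.py <<'E'
def wray(p,loc):
    M,R,t=(np.array(p[k]) for k in("mtx","R","t"))
    u=np.array([(loc[1]-M[0,2])/M[0,0],(loc[0]-M[1,2])/M[1,1]]); r=np.hypot(*u)
    d=np.r_[u/r*np.sin(r),np.cos(r)] if r>0 else np.array([0,0,1.])
    return -R.T@t,R.T@d
def watz(p,loc,z):
    o,d=wray(p,loc); return o+d*(z-o[2])/d[2]
E
python3 - <<'E'
from h import *
s=state();print(s["eef_pos"],s["tool_rot"],s["qpos"])
p=get_image("wrist");cv2.imwrite("pics/w1.png",p["img"][:,:,::-1])
Z=dict(block_heater=0,dial_grip=130,hood_handle=106,hood_hinge=72,beaker=0)
for k,z in Z.items():
    for d in place_of(p,k)[:2]: print(k,d["location"],watz(p,d["location"],z).round(1),round(d["confidence"],2))
E
```

```text
clock: 3.7
eef_pos: [521.7, -247.5, 297.9]
tool_rot: [180.0, -0.1, 159.0]
contact_force: [0.1, 1.2, 0.3]
grip_width: 85.1
gripper_force: 0.0
[ 521.68841577 -247.47464497  297.88513368] [ 1.79963276e+02 -1.42187594e-01  1.58986407e+02] [-2.53920654e+01  1.84958525e+01  1.56863553e+01  8.73350791e+01
  2.57619847e-02 -4.37845923e+00]
block_heater [238.4, 231.8] [ 530.7 -366.4    0. ] 0.81
dial_grip [272.5, 315.3] [ 565.1 -266.5  130. ] 0.69
hood_handle [128.8, 217.7] [ 413.6 -303.4  106. ] 0.74
beaker [188.1, 462.2] [573.1 -73.7   0. ] 0.89
```

View pics/w1.png

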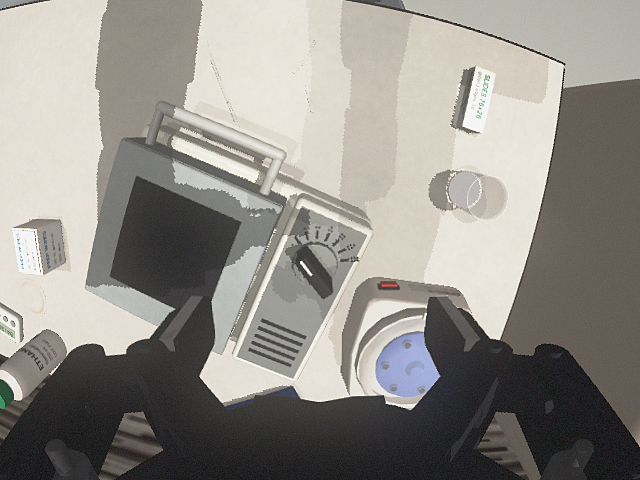

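Run:
```python
from h import *
p=get_image("wrist");im=p["img"][:,:,::-1]
cv2.imwrite("pics/w1c.png",cv2.resize(np.ascontiguousarray(im[190:320,250:400]),None,fx=5,fy=4.5,interpolation=cv2.INTER_CUBIC)[:600])
r=regions_of(p,"dial_grip");print([(x["confidence"],x["location"],x["pixels"].sum()) for x in r])
for n in("hood_handle","hood_hinge"):
  print(n,[(d["confidence"],watz(p,d["location"],106).round(1)) for d in place_of(p,n)[:2]])
```

```text
[(0.69, [263.7, 319.3], np.int64(1720))]
hood_handle [(0.95, array([ 414.2, -302.9,  106. ])), (0.2, array([469. , -69.9, 106. ]))]
hood_hinge []
```

View pics/w1c.png

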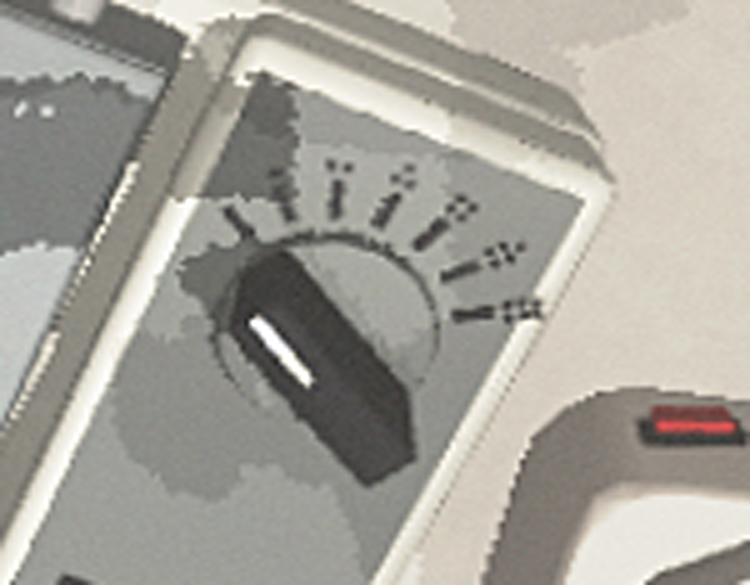

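Run:
```python
from h import *
p=get_image("wrist")
def h(a,b,z,n):
    A,B=watz(p,a,z),watz(p,b,z);v=B-A;print(n,A.round(1),B.round(1),np.linalg.norm(v).round(1),np.degrees(np.arctan2(v[1],v[0])).round(1))
c=lambda x,y:(190+y/4.5,250+x/5)
h(c(308,384),c(252,322),143,"line")
h(c(215,325),c(440,325),108,"disc h")
print("disc c",watz(p,c(328,330),108))
h((105,163),(155,283),106,"bar")
h(c(5,560),c(255,40),100,"console edge L")
```

```text
line [ 562.1 -269.9  143. ] [ 547.  -274.2  143. ] 15.7 -164.0
disc h [ 555.6 -287.1  108. ] [ 571.  -247.1  108. ] 42.8 69.0
disc c [ 564.38489182 -267.38624657  108.        ]
bar [ 368.6 -346.   106. ] [ 458.8 -258.   106. ] 126.1 44.3
console edge L [ 595.7 -351.7  100. ] [ 503.  -258.3  100. ] 131.6 134.8
```

```bash
python3 -c "
from h import *
to(564.4,-267.5,190,-165.2)"
```

```text
offset [-0.047, -0.002, 0.11] turn -0.626 q [-25.5, 18.3, 15.7, 87.3, -0.0, -4.4]
```

```bash
python3 -m crank '[{"offset":[-0.047,-0.002,0.11],"turn":-0.626,"grip":0.5},{"offset":[-0.047,-0.002,0.11],"turn":-0.626,"grip":0.5},{"offset":[-0.047,-0.002,0.11],"turn":-0.626,"grip":0.5},{"offset":[-0.047,-0.002,0.11],"turn":-0.626,"grip":0.5},{"offset":[-0.047,-0.002,0.11],"turn":-0.626,"grip":0.5},{"offset":[-0.047,-0.002,0.11],"turn":-0.626,"grip":0.5}]' 30
python3 - <<'E'
from h import *
p=get_image("wrist");cv2.imwrite("pics/w2.png",p["img"][:,:,::-1])
to(564.4,-267.5,114,-165.2)
for d in place_of(p,"dial_grip")[:2]: print(d["location"],watz(p,d["location"],130).round(1),round(d["confidence"],2))
E
```

```text
clock: 4.85
eef_pos: [564.1, -267.6, 189.8]
tool_rot: [-180.0, 0.0, -165.4]
contact_force: [-0.2, 0.2, 1.2]
grip_width: 42.4
gripper_force: 0.0
offset [-0.0, 0.0, 0.076] turn -0.004 q [-25.4, 24.3, 8.9, 74.5, -0.0, -39.9]
[261.6, 316.9] [ 565.4 -267.3  130. ] 0.57
```

View pics/w2.png

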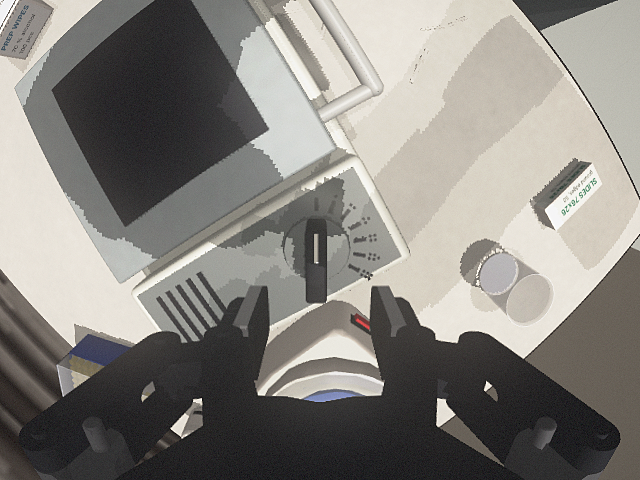

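The bar lies along the image's vertical at column 316, centred between the fingers at about columns 257–382. The pointer's white line, at (316,248), points toward setting 0. I'll descend, grip and turn.

```bash
python3 -m crank '[{"offset":[0,0,0.03],"turn":0,"grip":0.5},{"offset":[0,0,0.055],"turn":0,"grip":0.5},{"offset":[0,0,0.075],"turn":0,"grip":0.5},{"offset":[0,0,0.075],"turn":0,"grip":0.5},{"offset":[0,0,0.075],"turn":0,"grip":0},{"offset":[0,0,0.075],"turn":0,"grip":0},{"offset":[0,0,0.075],"turn":0,"grip":0},{"offset":[0,0,0.075],"turn":0,"grip":0},{"offset":[0,0,0.075],"turn":0,"grip":0},{"offset":[0,0,0.075],"turn":0,"grip":0}]' 30
```

```text
clock: 5.95
eef_pos: [565.2, -269.0, 116.2]
tool_rot: [-179.8, 0.1, -165.3]
contact_force: [-0.0, -4.7, 1.1]
grip_width: 11.4
gripper_force: 35.1
```

```bash
python3 -m crank '[{"offset":[0,-0.001,0],"turn":0.14,"grip":0},{"offset":[0,-0.001,0],"turn":0.28,"grip":0},{"offset":[0,-0.001,0],"turn":0.42,"grip":0},{"offset":[0,-0.001,0],"turn":0.56,"grip":0},{"offset":[0,-0.001,0],"turn":0.7,"grip":0},{"offset":[0,-0.001,0],"turn":0.84,"grip":0},{"offset":[0,-0.001,0],"turn":0.98,"grip":0},{"offset":[0,-0.001,0],"turn":1.12,"grip":0},{"offset":[0,-0.001,0],"turn":1.26,"grip":0},{"offset":[0,-0.001,0],"turn":1.4,"grip":0},{"offset":[0,-0.001,0],"turn":1.4,"grip":0},{"offset":[0,-0.001,0],"turn":1.4,"grip":0}]'
```

```text
clock: 7.15
eef_pos: [565.2, -267.9, 116.9]
tool_rot: [179.8, 0.1, 114.6]
contact_force: [-1.8, 5.2, 8.6]
grip_width: 11.4
gripper_force: 41.1
```

```bash
python3 -m crank '[{"offset":[0,0,0],"turn":0,"grip":0},{"offset":[0,0,0],"turn":0,"grip":0.3},{"offset":[0,0,0],"turn":0,"grip":0.3},{"offset":[0,0,0],"turn":0,"grip":0.3},{"offset":[0,0,0],"turn":0,"grip":0.3},{"offset":[0,0,-0.03],"turn":0,"grip":0.3},{"offset":[0,0,-0.07],"turn":0,"grip":0.3},{"offset":[0,0,-0.07],"turn":0,"grip":0.3}]'
python3 - <<'E'
from h import *
p=get_image("wrist");cv2.imwrite("pics/w3.png",p["img"][:,:,::-1])
to(414.5,-303,220,44.5)
E
```

```text
clock: 7.95
eef_pos: [566.4, -269.5, 189.5]
tool_rot: [179.7, 0.3, 114.6]
contact_force: [0.6, -1.1, -0.5]
grip_width: 25.6
gripper_force: 0.0
offset [0.032, -0.151, -0.034] turn 1.223 q [-25.4, 24.4, 8.6, 73.9, -0.0, 40.0]
```

View pics/w3.png

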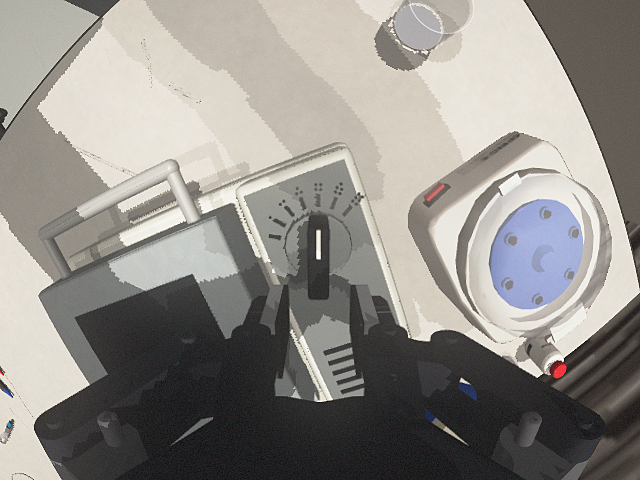

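Run:
```python
from h import *
im=cv2.imread("pics/w3.png")
cv2.imwrite("pics/w3c.png",cv2.resize(im[170:310,240:380],(600,600),interpolation=cv2.INTER_CUBIC))
```

```text
(no output)
```

View pics/w3c.png

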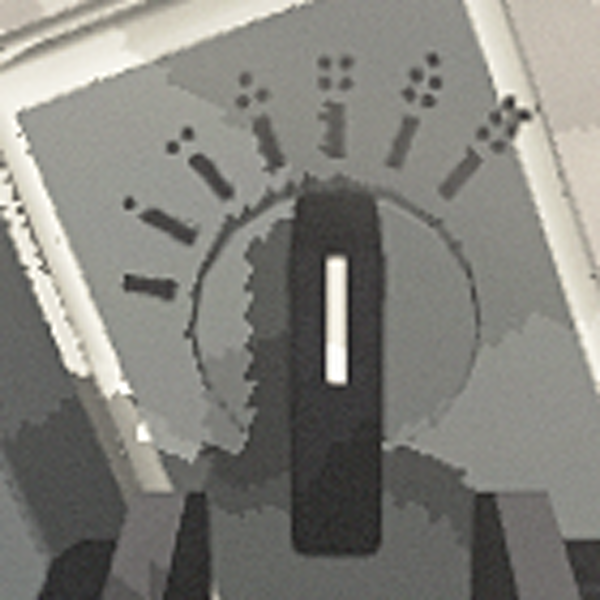

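The crop shows the white line at (337,320) pointing straight at the four-dot mark at (335,75), and the fingers are clear of the bar. Next is the handle.

```bash
python3 -m crank '[{"offset":[0.032,-0.151,-0.034],"turn":1.223,"grip":0.35},{"offset":[0.032,-0.151,-0.034],"turn":1.223,"grip":0.35},{"offset":[0.032,-0.151,-0.034],"turn":1.223,"grip":0.35},{"offset":[0.032,-0.151,-0.034],"turn":1.223,"grip":0.35},{"offset":[0.032,-0.151,-0.034],"turn":1.223,"grip":0.35},{"offset":[0.032,-0.151,-0.034],"turn":1.223,"grip":0.35},{"offset":[0.032,-0.151,-0.034],"turn":1.223,"grip":0.35},{"offset":[0.032,-0.151,-0.034],"turn":1.223,"grip":0.35},{"offset":[0.032,-0.151,-0.034],"turn":1.223,"grip":0.35},{"offset":[0.032,-0.151,-0.034],"turn":1.223,"grip":0.35}]'
python3 - <<'E'
from h import *
p=get_image("wrist");cv2.imwrite("pics/w4.png",p["img"][:,:,::-1])
for k in("hood_handle","hood_hinge","dial_grip","block_heater"):
  for d in place_of(p,k)[:2]: print(k,d["location"],watz(p,d["location"],dict(hood_handle=106,hood_hinge=72,dial_grip=130,block_heater=0)[k]).round(1),round(d["confidence"],2))
to(414,-302.7,88,44.5)
E
```

```text
clock: 9.0
eef_pos: [413.4, -301.9, 217.6]
tool_rot: [-179.9, 0.0, 44.7]
contact_force: [0.4, 0.5, -0.8]
grip_width: 29.7
gripper_force: 0.0
hood_handle [238.0, 322.5] [ 413.7 -303.4  106. ] 0.75
dial_grip [50.0, 448.4] [ 562.5 -268.3  130. ] 0.92
block_heater [173.5, 443.3] [ 526.7 -363.1    0. ] 0.59
offset [-0.0, 0.001, 0.13] turn 0.002 q [-36.1, 12.7, -4.0, 73.3, -0.0, 99.3]
```

View pics/w4.png

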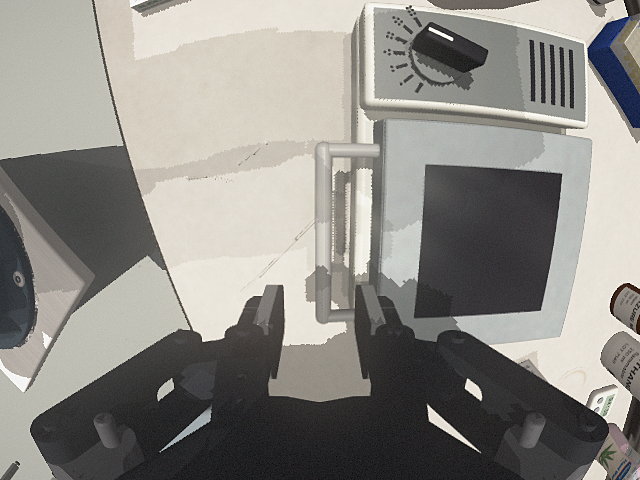

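The handle bar runs vertically at column 322, rows 150–315, centred between the fingers at about columns 268–372; the hood wall is clear at column 372. I'll descend and grip.

```bash
python3 -m crank '[{"offset":[0,0.001,0.04],"turn":0,"grip":0.35},{"offset":[0,0.001,0.08],"turn":0,"grip":0.35},{"offset":[0,0.001,0.105],"turn":0,"grip":0.35},{"offset":[0,0.001,0.13],"turn":0,"grip":0.35},{"offset":[0,0.001,0.13],"turn":0,"grip":0.35},{"offset":[0,0.001,0.13],"turn":0,"grip":0},{"offset":[0,0.001,0.13],"turn":0,"grip":0},{"offset":[0,0.001,0.13],"turn":0,"grip":0},{"offset":[0,0.001,0.13],"turn":0,"grip":0},{"offset":[0,0.001,0.13],"turn":0,"grip":0}]' 40
```

```text
clock: 10.25
eef_pos: [415.4, -303.8, 89.3]
tool_rot: [179.8, -0.0, 44.5]
contact_force: [3.3, -4.6, -1.6]
grip_width: 10.4
gripper_force: 39.1
```

Run:
```python
from h import *
s=state();print(s["eef_pos"],s["contact_force"],s["grip_width"],s["gripper_force"])
a0=np.arctan2(34,216)
for th in range(0,70,5):
    a=a0+np.radians(th); print(th,"dy",round((216-219*np.cos(a))/1000+(218.66-219)*0,3),"dz",round(-(219*np.sin(a)-34)/1000,3))
```

```text
[ 415.39205002 -303.79082206   89.33847808] [ 3.26083566 -4.63249132 -1.55464095] 10.434599632882236 39.11282479763031
0 dy -0.0 dz -0.0
5 dy 0.003 dz -0.019
10 dy 0.009 dz -0.037
15 dy 0.016 dz -0.055
20 dy 0.024 dz -0.072
25 dy 0.034 dz -0.088
30 dy 0.046 dz -0.104
35 dy 0.058 dz -0.118
40 dy 0.072 dz -0.131
45 dy 0.087 dz -0.143
50 dy 0.103 dz -0.154
55 dy 0.12 dz -0.163
60 dy 0.137 dz -0.17
65 dy 0.155 dz -0.176
```

```bash
python3 -m crank '[{"offset":[0,0.001,-0.009],"turn":0,"grip":0},{"offset":[0,0.003,-0.019],"turn":0,"grip":0},{"offset":[0,0.006,-0.028],"turn":0,"grip":0},{"offset":[0,0.009,-0.037],"turn":0,"grip":0},{"offset":[0,0.012,-0.046],"turn":0,"grip":0},{"offset":[0,0.016,-0.055],"turn":0,"grip":0},{"offset":[0,0.020,-0.064],"turn":0,"grip":0},{"offset":[0,0.024,-0.072],"turn":0,"grip":0},{"offset":[0,0.029,-0.080],"turn":0,"grip":0},{"offset":[0,0.034,-0.088],"turn":0,"grip":0},{"offset":[0,0.034,-0.088],"turn":0,"grip":0}]'
python3 - <<'E'
from h import *
p=get_image("side");cv2.imwrite("pics/s5.png",p["img"][120:380,150:450,::-1])
E
```

```text
clock: 11.35
eef_pos: [438.8, -327.5, 177.4]
tool_rot: [179.9, -0.0, 44.5]
contact_force: [2.0, -1.4, -4.7]
grip_width: 10.4
gripper_force: 39.3
```

View pics/s5.png

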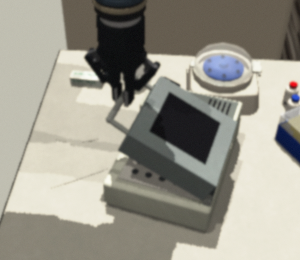

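The hood is opening in the grip: the fingers are on the bar at (125,95) in the crop, and the front is raised about 25°. I'll continue.

```bash
python3 -m crank '[{"offset":[0,0.006,-0.008],"turn":0,"grip":0},{"offset":[0,0.012,-0.016],"turn":0,"grip":0},{"offset":[0,0.018,-0.023],"turn":0,"grip":0},{"offset":[0,0.024,-0.030],"turn":0,"grip":0},{"offset":[0,0.031,-0.037],"turn":0,"grip":0},{"offset":[0,0.038,-0.043],"turn":0,"grip":0},{"offset":[0,0.045,-0.049],"turn":0,"grip":0},{"offset":[0,0.053,-0.055],"turn":0,"grip":0},{"offset":[0,0.053,-0.055],"turn":0,"grip":0}]'
```

```text
clock: 12.3
eef_pos: [475.2, -364.3, 234.0]
tool_rot: [-180.0, -0.0, 44.5]
contact_force: [-7.2, 10.3, 14.6]
grip_width: 10.6
gripper_force: 40.4
```

```bash
python3 -m crank '[{"offset":[0,-0.002,-0.002],"turn":0,"grip":0},{"offset":[0,-0.002,-0.002],"turn":0,"grip":0},{"offset":[0,-0.002,-0.002],"turn":0,"grip":0}]'
```

```text
clock: 12.6
eef_pos: [474.3, -363.5, 233.3]
tool_rot: [180.0, -0.0, 44.5]
contact_force: [2.8, 1.3, -5.2]
grip_width: 10.5
gripper_force: 40.1
```

```bash
python3 -m crank '[{"offset":[0,0.008,-0.006],"turn":0,"grip":0},{"offset":[0,0.016,-0.011],"turn":0,"grip":0},{"offset":[0,0.025,-0.016],"turn":0,"grip":0},{"offset":[0,0.033,-0.021],"turn":0,"grip":0},{"offset":[0,0.042,-0.025],"turn":0,"grip":0},{"offset":[0,0.051,-0.028],"turn":0,"grip":0},{"offset":[0,0.060,-0.031],"turn":0,"grip":0},{"offset":[0,0.069,-0.034],"turn":0,"grip":0},{"offset":[0,0.069,-0.034],"turn":0,"grip":0},{"offset":[0,0.069,-0.034],"turn":0,"grip":0},{"offset":[0,0.069,-0.034],"turn":0,"grip":0}]'
python3 - <<'E'
from h import *
p=get_image("side");cv2.imwrite("pics/s6.png",p["img"][120:380,150:450,::-1])
d=place_of(p,"hood_handle");e=state()["eef_pos"];print(e,d[:1])
b=e-np.array([415.4,-303.8,89.3]);dx=(b[0]-b[1])*.7071
print("angle",np.degrees(np.arctan2(34+b[2],216-dx))-8.95, np.hypot(34+b[2],216-dx))
E
```

```text
clock: 13.7
eef_pos: [522.9, -412.7, 268.8]
tool_rot: [179.9, -0.0, 44.5]
contact_force: [2.2, 3.1, 5.0]
grip_width: 10.0
gripper_force: 42.0
[ 522.80435199 -412.63238806  268.68596747] [{'location': [189.8, 345.0], 'confidence': 0.65}]
angle 64.57686137300136 222.51978576094305
```

View pics/s6.png

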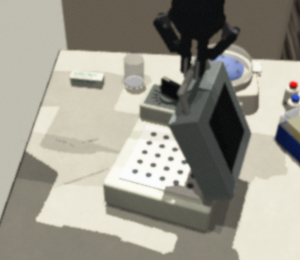

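The hood is open about 65° with the gripper still on the handle at (190,75) in the crop, and the forces are small. Now I'll ease it back to about 45°.

```bash
python3 -m crank '[{"offset":[0,-0.009,0.003],"turn":0,"grip":0},{"offset":[0,-0.018,0.006],"turn":0,"grip":0},{"offset":[0,-0.027,0.009],"turn":0,"grip":0},{"offset":[0,-0.036,0.013],"turn":0,"grip":0},{"offset":[0,-0.044,0.018],"turn":0,"grip":0},{"offset":[0,-0.053,0.023],"turn":0,"grip":0},{"offset":[0,-0.060,0.028],"turn":0,"grip":0},{"offset":[0,-0.068,0.033],"turn":0,"grip":0},{"offset":[0,-0.068,0.033],"turn":0,"grip":0},{"offset":[0,-0.068,0.033],"turn":0,"grip":0},{"offset":[0,-0.068,0.033],"turn":0,"grip":0},{"offset":[0,-0.068,0.033],"turn":0,"grip":0}]'
python3 - <<'E'
from h import *
p=get_image("side");cv2.imwrite("pics/s7.png",p["img"][120:380,150:450,::-1])
e=state()["eef_pos"];b=e-np.array([415.4,-303.8,89.3]);dx=(b[0]-b[1])*.7071
print(state()["qd"].round(2),"angle",np.degrees(np.arctan2(34+b[2],216-dx))-8.95)
E
```

```text
clock: 15.0
eef_pos: [474.6, -364.1, 234.9]
tool_rot: [-180.0, 0.0, 44.5]
contact_force: [-1.3, 5.5, 5.8]
grip_width: 10.2
gripper_force: 41.3
[ 0.01 -0.04 -0.04  0.11  0.01  0.08] angle 44.834128290500374
```

View pics/s7.png

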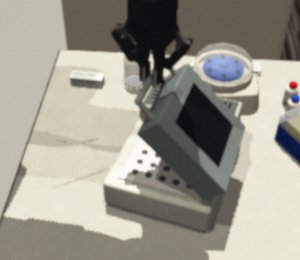

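The hood stands at about 45°, held and still, with the gripper on the handle at (150,90) in the crop. I'll hand it in.

```bash
python3 -c "
from cell import *
print(job_done())"
```

```text
the job is handed in; nothing more can be done
None
```

I turned the dial to setting 4 and let go, lifted the hood to about 65°, eased it back to about 45° and handed the job in with the gripper still holding it; the result of the judging was not shown.

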